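Open the craft cupboard's bolted double door

ROBOT

A 6-joint arm with a two-finger parallel gripper is mounted at the origin on the work surface. World frame = base frame: x ahead of the robot, y to its left, z up, the work surface at z = 0. Lengths are in m, angles in rad, forces in N, time in s.
With the tool pointing down it reaches from about 0.3 to 0.75 m from the base axis. Payload 8.5 kg.
Tool frame: the origin (TCP) lies between the finger pads; the fingertips stand 11 mm ahead of it and the grasp point (between the pads) lies 8 mm behind it; z points along the fingers, y is the direction in which the jaws open and shut (so a half turn about z gives the same grasp; the last joint's range is limited). The gripper opens to 88 mm and grips with 3 to 60 N. Pads are 18 mm wide; open, the fingers measure 123 mm over their backs; the gripper's body (75 mm by 187 mm) begins 45 mm behind the grasp point.
Start: joints at [0.981, 0.381, 1.297, -0, 1.464, -0.215], TCP at [0.201, 0.512, 0.25] pointing down, gripper open.
Joint ranges: [-3.11, 3.11], [-0.89, 2.33], [0.22, 2.48], [-1.42, 4.56], [0.17, 2.85], [-2.88, 2.88]. Speed limits (rad/s): [2.39, 2.39, 3.14, 3.14, 3.14, 3.14].

INTERFACE

Orientations are given as a rotation vector (axis times angle).
In Python, from station import manip gives the robot as it stands.
- The arm moves only by the shell command python3 -m creep 'ROWS'. ROWS is JSON, a list of rows, each a list of 3 entries, a list of its own where there are three numbers: the shift along the tool's x, y, z in cm, then the turn, a rotation vector about the tool's x, y, z in degrees, then the opening in per cent of the stroke, from 0 (shut) to 100 (fully open). A call has 1 to 8 rows; each row is the pose to reach, as a shift and turn from the pose commanded when the call began, along the tool's axes at that moment; what a row does not reach only later rows make up. A row lasts 1/10 s, in which the tool goes at most 50 mm and 8.59 degrees, less where a joint would pass 70% of its speed; a pose out of reach is approached as far as the arm can. A call with a gripper value outside its range is refused whole. The fingers move at their own pace and stop on an object; the grip force is fixed at half the most. Time passes only in rows, so rows that repeat a pose let the fingers close. It gives the time, the measured TCP pose, the force and the opening at its end, in the units of the state.
- manip.sense(): the state, without advancing time (a new reading comes with each control period).
- manip.capture(name): name is "scene" or "top" or "wrist"; returns a dict with "img" (400x640x3 uint8, red, green, blue), "fx", "fy", "cx", "cy" (pixels), "rvec" (rotation vector, rad) and "tvec" (3), from world to camera coordinates, as OpenCV has them. Camera axes: x right, y down, z forward; pixel columns grow to the right and rows downward; lengths in m; the calibration is good to about 2 mm. A picture is of the moment at which its call begins. There is no depth.
- manip.close_job(): hands the job in, once; it reports no verdict.
The state is a dict: "time_s": time; "q": joint angles; "qvel": joint speeds; "effort": joint torques, N m; "ee_pos": TCP position; "tool_rot": TCP orientation; "contact_force": force on the tool from outside, world axes, zero at the start; "ft_torque": the same for the moment, N m; "opening": finger opening in m.
Only numpy, scipy, OpenCV 4.12 (cv2) and the standard library are available. Lean on these libraries where they do the work, as an engineer would, in place of code of your own. Each camera call takes 0.05 s, during which the arm holds its last target.

TASK

Open the little craft cupboard for the workshop: push the red bolt down to release the bolted door and swing that door open first, then swing open the other door, whose edge it overlaps. Leave both doors standing wide open, about square to the cupboard's front or further, with the bolt still drawn, and do not disturb the things on the cupboard and on the table.

Things in the scene. Friction and masses are not known exactly. Their poses are not given: they have to be found in the camera images.
- cupboard: wooden tabletop cupboard, 160 mm deep (its x), 250 mm wide (its y), 200 mm high, fixed to the table for the episode. Origin: centre of its underside. Its doors are on its own -x side: the front plane of the box is at its x = -80 mm, the doors lie on that plane and are 16 mm thick (front faces at x = -96 mm), 124 mm wide and reach up to 196 mm. z is up. A steel keeper bracket on its top, at its y = -93 mm, reaches forward to x = -118 mm and up to 13 mm above the top
- bolted_door (a joint): angle (rad) of the bolted door: 0 shut, up to 1.9. It is hinged on a vertical axis at the cupboard's y = -125 mm and turns anticlockwise seen from above as it opens. A dark wooden strip 6 mm thick on its free edge laps 11 mm over the front of the other door. Light friction hinge, stays where it is left (0.08 N m)
- covered_door (a joint): angle (rad) of the other door: 0 shut, up to 1.9. Hinged at the cupboard's y = +125 mm, turns clockwise seen from above as it opens. It cannot open while the bolt holds the first door shut, as the strip lies before it; with the bolt drawn and the first door still shut it would only shove that door ajar with its edge, the wrong order. Same friction. Once ajar, either door can also be pushed on from its inner face
- bolt (a joint): how far the bolt has been slid down (m): 0 fully up in the keeper, 0.030 fully drawn. Above 0.012 it is free of the keeper. It starts within 4 mm of fully up, needs about 3 N and stays where it is left
- bolt_paddle (a point): centre of the upper face of the bolt's red paddle, a flat tab 30 mm wide and 8 mm thick on the front of the bolted door, 48 mm out from the door's face and 32 mm from its hinge line, 12 mm below the cupboard's top when the bolt is up. The tab runs from 36 mm nearer the door to 22 mm farther from it than this point; the part nearest the door lies under the keeper. Push it straight down from above. Axes as the bolted door's handle
- bolted_handle (a point): middle of the bar of the bolted door's handle: horizontal dark steel bar, 10 mm thick, 60 mm long between the centres of its end posts, its axis 40 mm out from the door's face, so that 35 mm are clear between bar and door; 184 mm above the table. Its axes turn with the door: y along the bar, x from the bar towards the door, z up. 86 mm from the hinge line along the door
- bolted_hinge (a point): point on the bolted door's vertical hinge axis, at handle height; lies in the plane of the door's back face. Same axes as the handle
- covered_handle (a point): middle of the bar of the other door's handle: same bar, 40 mm out from the door's face, 35 mm clear behind it, 184 mm above the table, 77 mm from the hinge line along the door. Its axes turn with the door: y along the bar, x from the bar towards the door, z up
- covered_hinge (a point): point on the other door's vertical hinge axis, at handle height; lies in the plane of the door's back face
- jar: glass jar with yellow lid, 52 mm wide, 75 mm high, standing loose on top of the cupboard towards the back. Origin: centre of its underside
- tin: aluminium tin with paper label, 60 mm wide, 60 mm high, loose on top of the cupboard towards the back. Origin: centre of its underside
- mug: blue ceramic mug, 76 mm wide, 90 mm high, on the table in front of the cupboard beyond the doors' swing. Origin: centre of its underside
- hammer: hammer 260 mm long, lying on the table. Origin: on its underside
- organiser: clear divided tray, 130 by 190 mm, 30 mm high, on the table. Origin: centre of its underside
- glue_gun: black hot-glue gun (cold) lying on its side, about 240 mm long with its yellow stick, 40 mm high. Origin: under the middle of its barrel
- block: wooden block 160 by 100 mm, 35 mm high, on the table. Origin: centre of its underside

How it is judged:
By the outcome, as a careful person would: the job done as asked, in the order asked, and still so for the second after the job is handed in, with the robot touching nothing.
It also fails if it takes over 62 s, if anything falls off the work surface, if the arm or the gripper's body presses on something with over 40 N, if the wrist force passes 120 N, or if a joint passes its speed limit or range.

## Working session

There is one attempt and no reset: what is moved stays moved. The work goes in short steps, Python scripts to look and compute and a shell command to move; the robot and the scene stay as the last step left them, time stands still between calls to the robot, and variables do not carry over. Pictures are saved under pics/ and viewed, and the job is handed in when it is done.

```bash
ls; mkdir -p pics; cat > h.py <<'E'
import numpy as np,cv2
from station import manip
from scipy.spatial.transform import Rotation as R
def snap(cam,name):
    c=manip.capture(cam); cv2.imwrite(f'pics/{name}.png',c['img'][:,:,::-1]); np.save(f'pics/{name}.npy',c,allow_pickle=True); return c
def load(name): return np.load(f'pics/{name}.npy',allow_pickle=True).item()
def K(c): return np.array([[c['fx'],0,c['cx']],[0,c['fy'],c['cy']],[0,0,1.]])
def proj(c,P): return cv2.projectPoints(np.atleast_2d(np.array(P,float)),np.array(c['rvec'],float),np.array(c['tvec'],float),K(c),None)[0][:,0]
def ray(c,uv,z):
    Rm=cv2.Rodrigues(np.array(c['rvec'],float))[0]; o=-Rm.T@np.array(c['tvec'],float)
    d=Rm.T@np.linalg.inv(K(c))@np.array([uv[0],uv[1],1.]); return o+d*(z-o[2])/d[2]
def crop(name,x0,y0,x1,y1,s):
    im=cv2.imread(f'pics/{name}.png')[y0:y1,x0:x1]; cv2.imwrite(f'pics/{name}_c{x0}_{y0}.png',cv2.resize(im,None,fx=s,fy=s,interpolation=cv2.INTER_CUBIC))
E
python3 - <<'E'
from h import *
for n in ['scene','top','wrist']: c=snap(n,n+'0')
s=manip.sense();print({k:np.round(v,3) for k,v in s.items()})
E
```

```text
pics
{'time_s': np.float64(0.15), 'q': array([ 0.981,  0.381,  1.298, -0.   ,  1.464, -0.215]), 'qvel': array([ 0.002, -0.003, -0.003,  0.   ,  0.001, -0.   ]), 'effort': array([ 3.0000e-03, -4.3808e+01, -2.2462e+01,  7.1000e-02,  3.4000e-02,
       -0.0000e+00]), 'ee_pos': array([0.201, 0.512, 0.249]), 'tool_rot': array([-5.850e-01, -3.086e+00,  2.000e-03]), 'contact_force': array([-0.238,  0.425, -0.075]), 'ft_torque': array([ 0.002, -0.043, -0.019]), 'opening': np.float64(0.088)}
```

View pics/scene0.png

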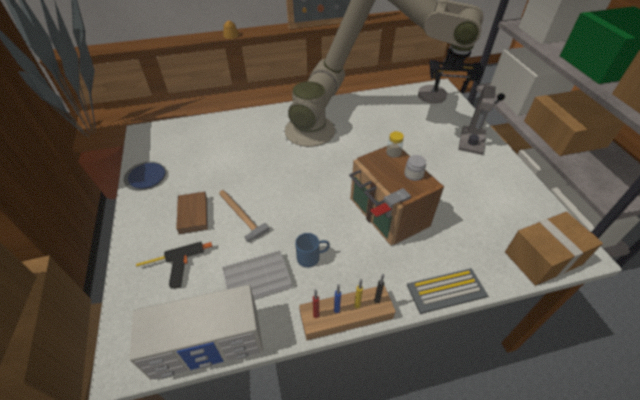

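View pics/top0.png

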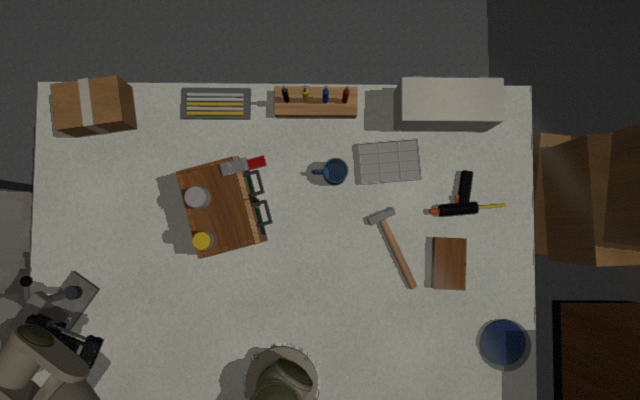

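View pics/wrist0.png

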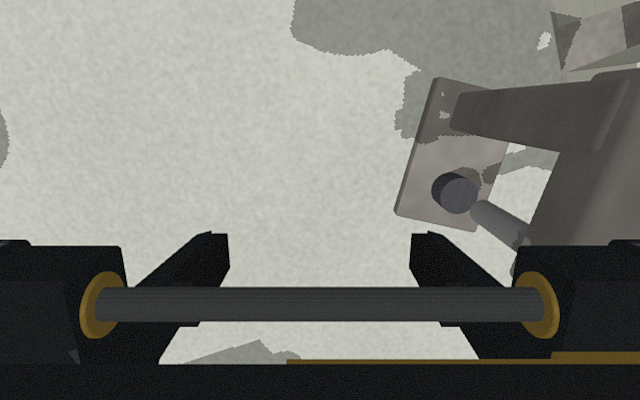

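The top view shows the cupboard near pixels (225,205) with its front facing right, that is towards -y. The red paddle is at (257,162) and the handles are at (257,182) and (264,213).

```bash
python3 - <<'E'
from h import *
crop('top0',165,140,295,270,6)
crop('scene0',330,120,460,250,6)
c=load('top0')
for uv in [(282,375),(225,205)]: print(ray(c,uv,0.2))
print(proj(c,[[0,0,0],[.5,.2,.2]]), c['fx'])
E
```

```text
[ 0.08299113 -0.01697073  0.2       ]
[0.5424382  0.14555019 0.2       ]
[[281.3880209  381.85797142]
 [204.91596839 220.25238965]] 464.21565748811855
```

View pics/top0_c165_140.png

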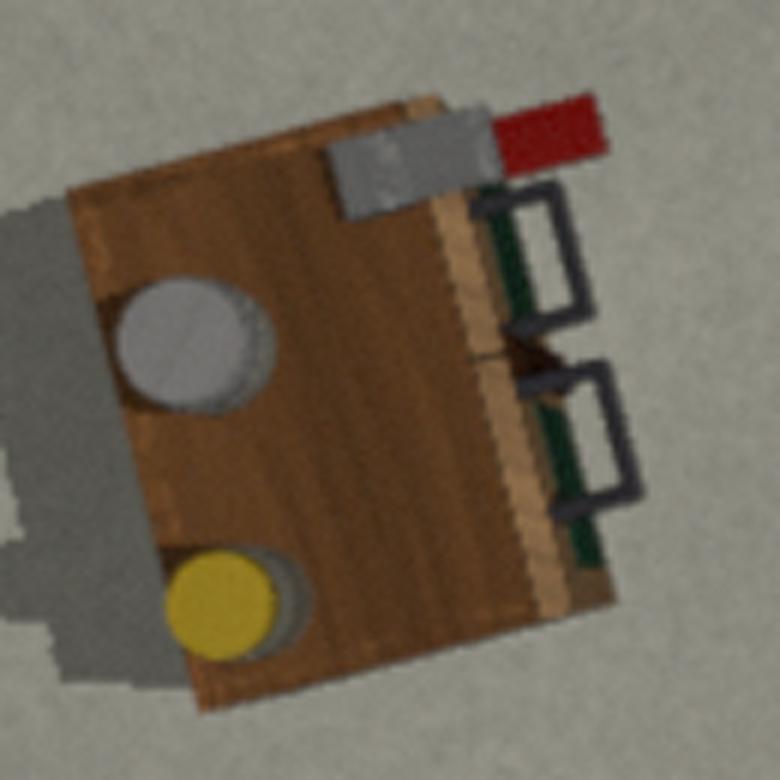

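View pics/scene0_c330_120.png

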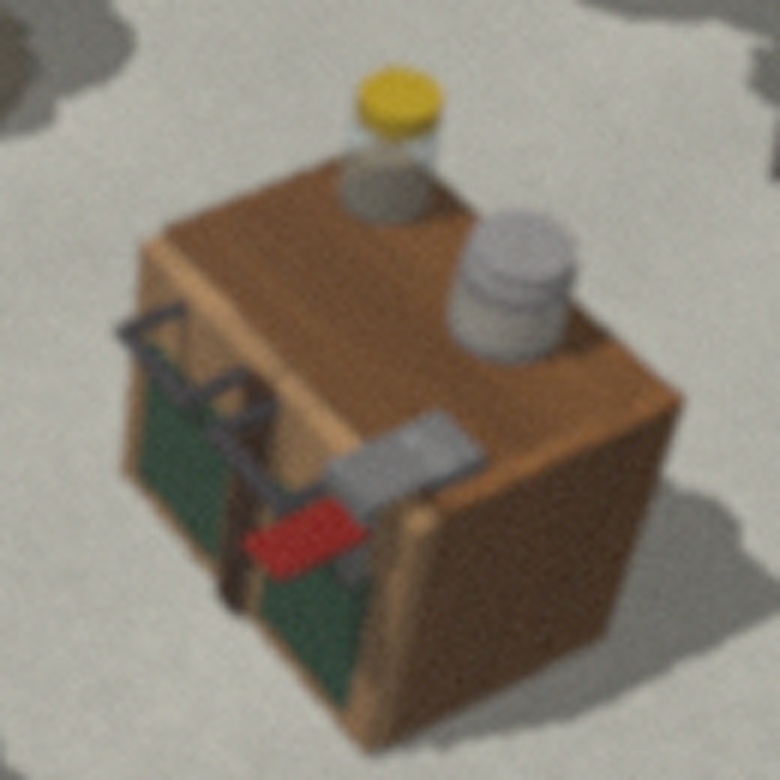

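```bash
cat > fit.py <<'E'
from h import *
from scipy.optimize import least_squares
T=load('top0');S=load('scene0')
def t(u,v): return (165+(u+.5)/6-.5,140+(v+.5)/6-.5)
def s(u,v): return (330+(u+.5)/6-.5,120+(v+.5)/6-.5)
obs=[(T,t(68,190),(80,-125,200)),(T,t(200,712),(80,125,200)),(T,t(572,613),(-96,125,196)),
(T,t(602,122),(-166,-93,187)),(T,t(576,257),(-136,-39,184)),(T,t(622,430),(-136,48,184)),
(S,s(683,400),(80,-125,200)),(S,s(150,240),(-96,125,196)),(S,s(430,512),(-96,-125,196)),(S,s(372,752),(-96,-125,4)),
(S,s(256,560),(-166,-93,187))]
def W(p,P): 
    P=np.array(P)/1000; c,sn=np.cos(p[2]),np.sin(p[2]); return [p[0]+c*P[0]-sn*P[1],p[1]+sn*P[0]+c*P[1],P[2]]
def f(p): return np.concatenate([(proj(c,W(p,P))[0]-uv) for c,uv,P in obs])
r=least_squares(f,[.53,.15,1.8],loss='soft_l1');print(r.x,np.degrees(r.x[2]));print(f(r.x).reshape(-1,2).round(1))
p=r.x
for n,P in dict(paddle=(-144,-93,188),bh=(-136,-39,184),ch=(-136,48,184),bhin=(-80,-125,184),chin=(-80,125,184)).items(): print(n,np.round(W(p,P),4))
np.save('pose.npy',p)
print('mug',ray(T,(336,171),.045))
E
python3 fit.py
```

```text
[0.53614509 0.17383241 1.84216616] 105.54834607667608
[[-0.5 -0.1]
 [-0.1  0.6]
 [ 0.2  0.2]
 [-0.   0. ]
 [-1.  -1. ]
 [-0.7  0.1]
 [ 0.4 -0.1]
 [-2.3  0. ]
 [-2.7  3.4]
 [-1.8  1. ]
 [ 0.4 -0.8]]
paddle [0.6643 0.06   0.188 ]
bh [0.6102 0.0533 0.184 ]
ch [0.5264 0.0299 0.184 ]
bhin [0.678  0.1303 0.184 ]
chin [0.4372 0.0633 0.184 ]
mug [ 0.65846219 -0.16543926  0.045     ]
```

```bash
python3 - <<'E'
from fit import *
for nm,c,(x0,y0) in [('top',T,(165,140)),('scene',S,(330,120))]:
    im=cv2.imread(f'pics/{nm}0_c{x0}_{y0}.png')
    def d(a,b,col):
        q=[tuple(int(v) for v in ((proj(c,W(p,P))[0]-(x0,y0)+.5)*6-.5)) for P in (a,b)]; cv2.line(im,*q,col,1)
    for x,z,col in [(80,200,(255,255,0)),(-80,200,(255,255,0)),(-80,0,(255,255,0)),(-96,196,(0,255,255)),(-96,4,(0,255,255))]: d((x,-125,z),(x,125,z),col)
    for y in(-125,125):
        d((80,y,200),(-80,y,200),(255,255,0)); d((-80,y,196),(-96,y,196),(0,255,255)); d((-96,y,0),(-96,y,196),(0,255,255))
    d((-136,-69,184),(-136,-9,184),(255,0,255));d((-136,18,184),(-136,78,184),(255,0,255))
    for y in(-108,-78): d((-166,y,188),(-118,y,188),(0,255,0))
    cv2.imwrite(f'pics/ov_{nm}.png',im)
E
```

```text
[0.53614509 0.17383241 1.84216616] 105.54834607667608
[[-0.5 -0.1]
 [-0.1  0.6]
 [ 0.2  0.2]
 [-0.   0. ]
 [-1.  -1. ]
 [-0.7  0.1]
 [ 0.4 -0.1]
 [-2.3  0. ]
 [-2.7  3.4]
 [-1.8  1. ]
 [ 0.4 -0.8]]
paddle [0.6643 0.06   0.188 ]
bh [0.6102 0.0533 0.184 ]
ch [0.5264 0.0299 0.184 ]
bhin [0.678  0.1303 0.184 ]
chin [0.4372 0.0633 0.184 ]
mug [ 0.65846219 -0.16543926  0.045     ]
```

View pics/ov_top.png

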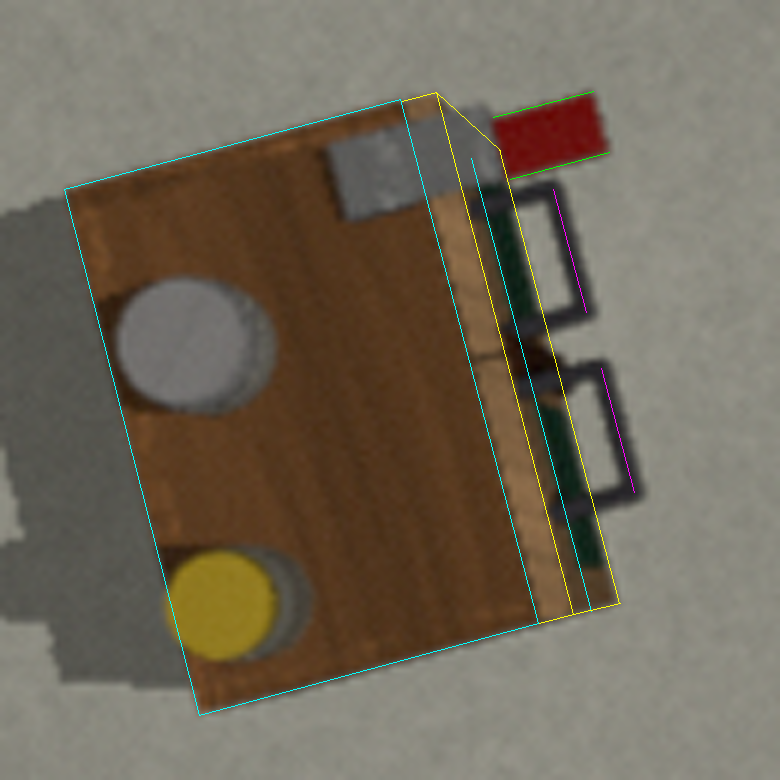

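View pics/ov_scene.png

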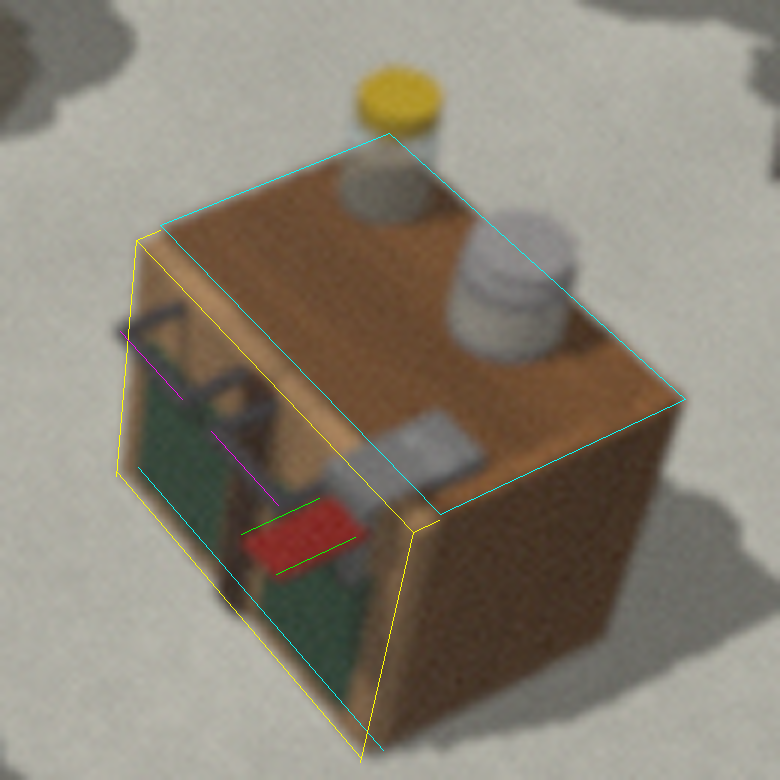

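```bash
cat > go.py <<'E'
from h import *
p=np.load('pose.npy')
def W(P): 
    P=np.array(P)/1000; c,s=np.cos(p[2]),np.sin(p[2]); return np.array([p[0]+c*P[0]-s*P[1],p[1]+s*P[0]+c*P[1],P[2]])
def st():
    s=manip.sense(); Rm=R.from_rotvec(s['tool_rot']); m=Rm.as_matrix()
    return s,Rm,m
def down(yaw): # tool y axis heading = yaw (deg, world), z down
    a=np.radians(yaw); y=np.array([np.cos(a),np.sin(a),0]); z=np.array([0,0,-1.]); return R.from_matrix(np.c_[np.cross(y,z),y,z])
def rel(pos,yaw=None,Rt=None):
    s,Rm,m=st()
    d=m.T@(np.array(pos)-s['ee_pos'])*100
    if Rt is None: Rt=down(yaw) if yaw is not None else Rm
    r=np.degrees((Rm.inv()*Rt).as_rotvec())
    print('shift',d.round(2),'turn',r.round(1),'|',np.linalg.norm(d).round(1)); return d,r
def show():
    s,Rm,m=st(); print('t',round(s['time_s'],2),'pos',np.round(s['ee_pos'],4),'yawY',np.degrees(np.arctan2(m[1,1],m[0,1])).round(1),'z',m[:,2].round(3),'q',np.round(s['q'],2),'F',np.round(s['contact_force'],1),'op',round(s['opening'],4))
    l=p; P=s['ee_pos'][:2]-p[:2]; c,sn=np.cos(p[2]),np.sin(p[2]); print('cupboard frame TCP mm',round(1000*(c*P[0]+sn*P[1]),1),round(1000*(-sn*P[0]+c*P[1]),1))
E
python3 - <<'E'
from go import *
show(); print(st()[2].round(3))
for yaw in (105.5,-74.5,15.5,195.5): print(yaw);rel(W((-146,-93,330)),yaw)
E
```

```text
t 0.15 pos [0.2013 0.5117 0.2493] yawY 68.5 z [-0.001 -0.001 -1.   ] q [ 0.98  0.38  1.3  -0.    1.46 -0.22] F [-0.2  0.4 -0.1] op 0.0877
cupboard frame TCP mm 415.2 232.1
[[-0.931  0.366 -0.001]
 [ 0.366  0.931 -0.001]
 [ 0.    -0.001 -1.   ]]
105.5
shift [-59.75 -25.24  -8.06] turn [ -0.1  -0.  -37. ] | 65.4
-74.5
shift [-59.75 -25.24  -8.06] turn [-0.00e+00  1.00e-01  1.43e+02] | 65.4
15.5
shift [-59.75 -25.24  -8.06] turn [-0.1  0.  53. ] | 65.4
195.5
shift [-59.75 -25.24  -8.06] turn [-0.00e+00 -1.00e-01 -1.27e+02] | 65.4
```

```bash
python3 -m creep '[[[0,0,-10],[0,0,-8],0],[[0,0,-10],[0,0,-16],0],[[-30,-12.6,-10],[0,0,-37],0],[[-30,-12.6,-10],[0,0,-37],0],[[-59.8,-25.2,-10],[0,0,-37],0],[[-59.8,-25.2,-10],[0,0,-37],0],[[-59.8,-25.2,-10],[0,0,-37],0],[[-59.8,-25.2,-10],[0,0,-37],0]]'; python3 - <<'E'
from go import *
show(); rel(W((-146,-93,330)),105.5)
E
```

```text
time_s: 0.95
ee_pos: [0.4099, 0.3079, 0.3497]
tool_rot: [0.424, -3.113, -0.0]
contact_force: [0.8, 0.1, 0.6]
opening: 0.0261
t 0.95 pos [0.4099 0.3079 0.3497] yawY 105.5 z [-0.  0. -1.] q [ 0.41  0.26  1.19  0.    1.69 -1.43] F [0.8 0.1 0.6] op 0.0261
cupboard frame TCP mm 163.0 85.7
shift [-17.88 -30.9    1.97] turn [ 0. -0.  0.] | 35.8
```

```bash
python3 -m creep '[[[-17.9,-30.9,0],[0,0,0],0],[[-17.9,-30.9,0],[0,0,0],0],[[-17.9,-30.9,0],[0,0,0],0],[[-17.9,-30.9,0],[0,0,0],0],[[-17.9,-30.9,0],[0,0,0],0],[[-17.9,-30.9,0],[0,0,0],0],[[-17.9,-30.9,0],[0,0,0],0],[[-17.9,-30.9,0],[0,0,0],0]]'; python3 - <<'E'
from go import *
show(); rel(W((-146,-93,210)),105.5)
E
```

```text
time_s: 1.75
ee_pos: [0.6666, 0.0554, 0.3469]
tool_rot: [0.417, -3.111, -0.0]
contact_force: [-0.7, 0.3, -0.7]
opening: 0.0003
t 1.75 pos [0.6666 0.0554 0.3469] yawY 105.3 z [-0.003 -0.    -1.   ] q [-0.09  0.58  0.69 -0.    1.88 -1.93] F [-0.7  0.3 -0.7] op 0.0003
cupboard frame TCP mm -149.0 -94.0
shift [ 0.06  0.3  13.69] turn [ 0.  -0.2 -0.2] | 13.7
```

```bash
python3 -m creep '[[[0,0.3,6],[0,0,0],0],[[0,0.3,11],[0,0,0],0],[[0,0.3,12.2],[0,0,0],0],[[0,0.3,12.2],[0,0,0],0],[[0,0.3,12.2],[0,0,0],0]]'; python3 - <<'E'
from go import *
show(); snap('top','top1');snap('scene','scene1');snap('wrist','wrist1'); crop('top1',165,120,295,220,6); crop('scene1',330,100,460,230,6)
E
```

```text
time_s: 2.25
ee_pos: [0.6634, 0.0631, 0.2291]
tool_rot: [-0.425, 3.111, -0.0]
contact_force: [0.2, 0.6, -0.2]
opening: 0.0005
t 2.25 pos [0.6634 0.0631 0.2291] yawY 105.6 z [ 0.001 -0.    -1.   ] q [-0.08  0.6   0.97  0.    1.57 -1.92] F [ 0.2  0.6 -0.2] op 0.0005
cupboard frame TCP mm -140.8 -92.9
```

View pics/scene1_c330_100.png

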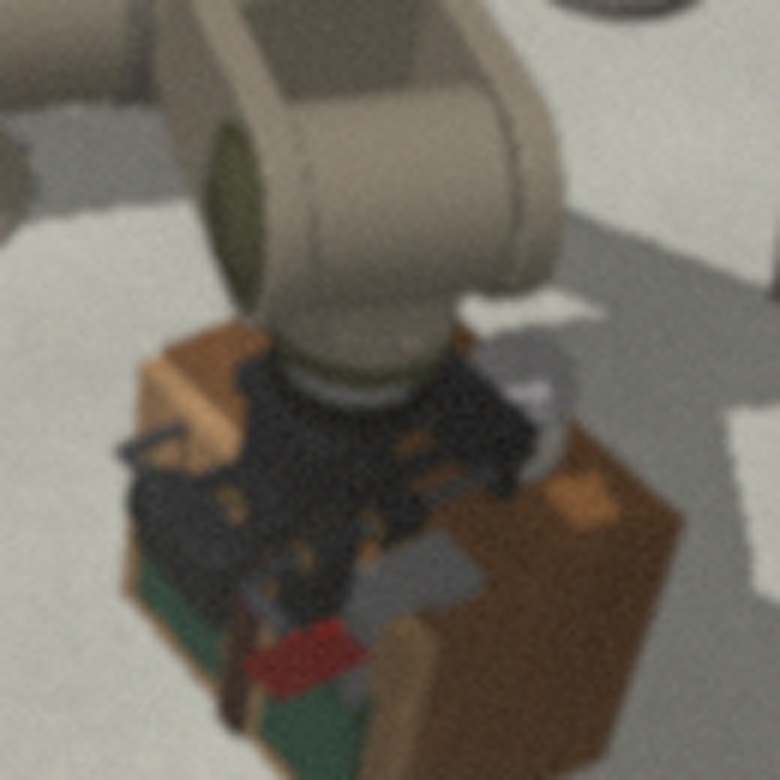

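View pics/wrist1.png

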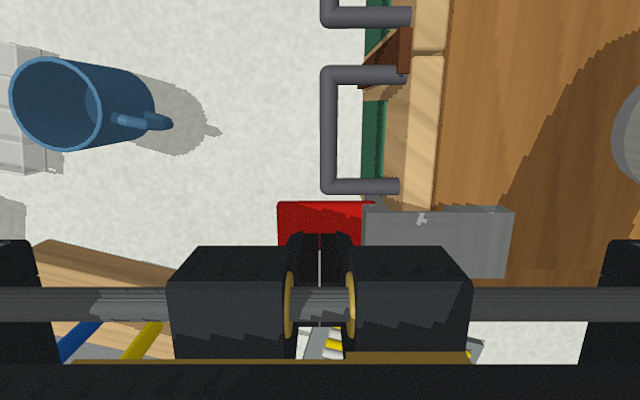

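```bash
python3 - <<'E'
from go import *
T=load('top0')
for uv in [(195.2,196.8),(201.5,241)]:
    for z in(.26,.275):
        w=ray(T,uv,z);P=w[:2]-p[:2];c,s=np.cos(p[2]),np.sin(p[2]);print(w,c*P[0]+s*P[1],-s*P[0]+c*P[1])
E
python3 -m creep '[[[0,-0.6,0],[0,0,0],0],[[0,-0.6,1],[0,0,0],0],[[0,-0.6,2],[0,0,0],0],[[0,-0.6,2.6],[0,0,0],0],[[0,-0.6,3.0],[0,0,0],0],[[0,-0.6,3.3],[0,0,0],0]]'; python3 - <<'E'
from go import *
show()
E
```

```text
[0.56045855 0.21201597 0.26      ] 0.030268957076736044 -0.03365884596830779
[0.55945665 0.20799443 0.275     ] 0.026663149496080882 -0.031615638305584184
[0.44469452 0.19304706 0.26      ] 0.043024929144052565 0.0829533911778373
[0.4451168  0.18925888 0.275     ] 0.03926219276566397 0.08356199095025017
time_s: 3.0
ee_pos: [0.6647, 0.0569, 0.1945]
tool_rot: [0.424, -3.112, 0.0]
contact_force: [-1.1, -0.4, 1.8]
opening: 0.0006
t 3.0 pos [0.6647 0.0569 0.1945] yawY 105.5 z [-0. -0. -1.] q [-0.09  0.63  1.02 -0.    1.49 -1.93] F [-1.1 -0.4  1.8] op 0.0006
cupboard frame TCP mm -147.1 -92.6
```

```bash
python3 -m creep '[[[0,0,0.5],[0,0,0],0],[[0,0,1],[0,0,0],0],[[0,0,1.5],[0,0,0],0],[[0,0,2.0],[0,0,0],0],[[0,0,2.3],[0,0,0],0],[[0,0,2.3],[0,0,0],0],[[0,0,2.3],[0,0,0],0]]'; python3 - <<'E'
from go import *
show()
E
```

```text
time_s: 3.7
ee_pos: [0.6648, 0.057, 0.1715]
tool_rot: [0.424, -3.112, -0.001]
contact_force: [-0.2, -1.2, 0.1]
opening: 0.0005
t 3.7 pos [0.6648 0.057  0.1715] yawY 105.5 z [-0.001  0.    -1.   ] q [-0.09  0.64  1.06  0.    1.44 -1.93] F [-0.2 -1.2  0.1] op 0.0005
cupboard frame TCP mm -147.0 -92.6
```

```bash
python3 -m creep '[[[0,0,-3],[0,0,0],0],[[0,0,-8],[0,0,0],0],[[0,0,-8],[0,0,0],30],[[0,0,-8],[0,0,0],30],[[0,0,-8],[0,0,0],30]]'; python3 - <<'E'
from go import *
show(); rel(W((-138,-39,250)),105.5)
snap('wrist','wrist2');snap('scene','scene2'); crop('scene2',330,100,460,230,6)
E
```

```text
time_s: 4.2
ee_pos: [0.6644, 0.057, 0.2505]
tool_rot: [0.424, -3.111, -0.001]
contact_force: [-0.3, 0.4, 0.8]
opening: 0.0222
t 4.2 pos [0.6644 0.057  0.2505] yawY 105.5 z [-0.002  0.    -1.   ] q [-0.09  0.6   0.92  0.    1.62 -1.93] F [-0.3  0.4  0.8] op 0.0222
cupboard frame TCP mm -147.0 -92.3
shift [5.33 0.89 0.06] turn [ 0.1 -0.1  0. ] | 5.4
```

View pics/scene2_c330_100.png

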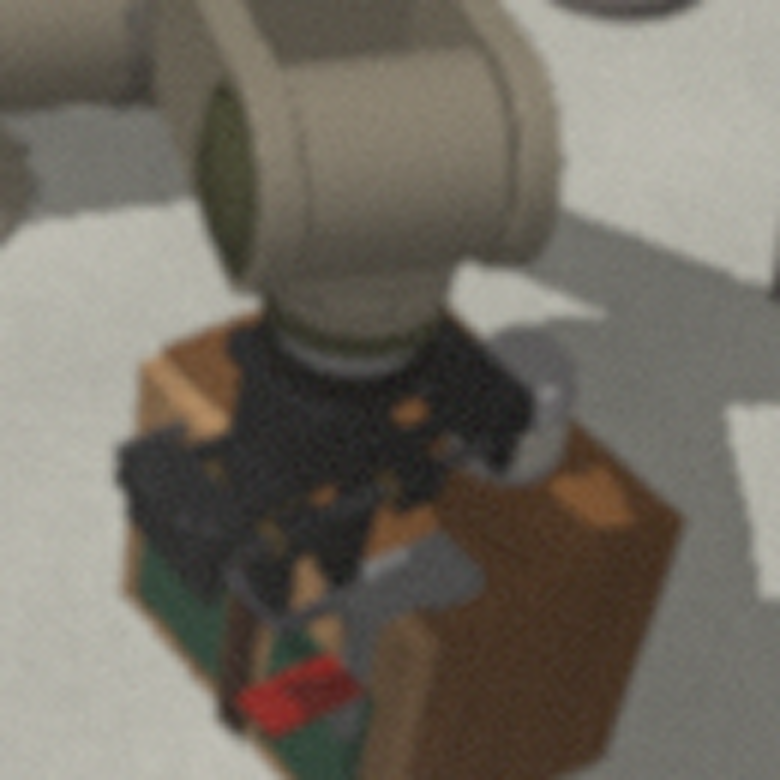

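View pics/wrist2.png

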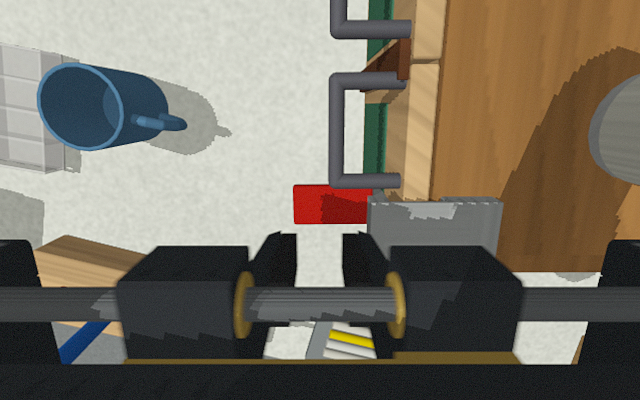

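```bash
python3 - <<'E'
from go import *
c=load('wrist2')
def cf(w):
    P=w[:2]-p[:2];a,s=np.cos(p[2]),np.sin(p[2]);return (1000*np.array([a*P[0]+s*P[1],-s*P[0]+a*P[1]])).round(1)
for n,uv in [('bar top end',(336,80)),('bar low end',(336,180)),('bar mid',(336,130))]: print(n,cf(ray(c,uv,.184)))
print('paddle if z=.188 / .163')
for uv in [(293,185),(294,224)]: print(cf(ray(c,uv,.188)),cf(ray(c,uv,.163)))
print('covered', cf(ray(c,(336,28),.184)))
E
```

```text
bar top end [-137.  -10.]
bar low end [-136.2  -69.7]
bar mid [-136.6  -38.7]
paddle if z=.188 / .163
[-163.1  -72. ] [-165.1  -78.1]
[-163.   -97.8] [-165.  -107.2]
covered [-137.4   17.6]
```

```bash
python3 -m creep '[[[5.3,1.0,0],[0,0,0],30],[[5.3,1.0,0],[0,0,0],30],[[5.3,1.0,0],[0,0,0],30]]'; python3 - <<'E'
from go import *
show(); rel(W((-137,-39,176)),105.5)
E
```

```text
time_s: 4.6
ee_pos: [0.6105, 0.0524, 0.2518]
tool_rot: [0.424, -3.112, -0.0]
contact_force: [0.6, -0.6, 0.2]
opening: 0.0261
t 4.6 pos [0.6105 0.0524 0.2518] yawY 105.5 z [-0.001  0.    -1.   ] q [-0.11  0.49  1.11  0.    1.54 -1.95] F [ 0.6 -0.6  0.2] op 0.0261
cupboard frame TCP mm -136.9 -39.0
shift [-0.   -0.01  7.58] turn [ 0. -0.  0.] | 7.6
```

```bash
python3 -m creep '[[[0,0,4],[0,0,0],30],[[0,0,6],[0,0,0],30],[[0,0,7.6],[0,0,0],30],[[0,0,7.6],[0,0,0],20],[[0,0,7.6],[0,0,0],20]]'; python3 - <<'E'
from go import *
show()
h=np.array([-80,-125.]);v=np.array([-137,-39.])-h
for th in range(0,56,7):
    a=np.radians(th);q=h+np.array([[np.cos(a),-np.sin(a)],[np.sin(a),np.cos(a)]])@v
    print(th);rel(W((*q,176)),105.5+min(th,.75*th))
snap('wrist','wrist3')
E
```

```text
time_s: 5.1
ee_pos: [0.6123, 0.0522, 0.1763]
tool_rot: [-0.424, 3.111, -0.001]
contact_force: [0.3, 0.3, 0.8]
opening: 0.0179
t 5.1 pos [0.6123 0.0522 0.1763] yawY 105.5 z [ 0.001 -0.    -1.   ] q [-0.11  0.55  1.23  0.    1.36 -1.95] F [0.3 0.3 0.8] op 0.0179
cupboard frame TCP mm -137.5 -40.8
0
shift [0.18 0.05 0.03] turn [-0.   0.1  0. ] | 0.2
7
shift [-0.58 -0.95  0.04] turn [-0.   0.1 -5.2] | 1.1
14
shift [-1.46 -1.86  0.04] turn [ -0.    0.1 -10.5] | 2.4
21
shift [-2.44 -2.65  0.04] turn [ -0.    0.1 -15.7] | 3.6
28
shift [-3.51 -3.31  0.04] turn [ -0.    0.1 -21. ] | 4.8
35
shift [-4.65 -3.85  0.04] turn [ -0.    0.1 -26.2] | 6.0
42
shift [-5.85 -4.23  0.04] turn [ -0.    0.1 -31.5] | 7.2
49
shift [-7.09 -4.47  0.05] turn [ -0.1   0.1 -36.7] | 8.4
```

View pics/wrist3.png

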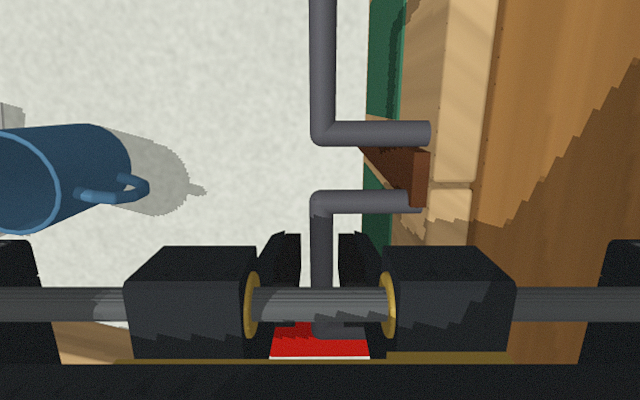

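The bar (column 320) sits between the two fingertips. I'll pull it along the arc now.

```bash
python3 -m creep '[[[-0.5,-1.0,0],[0,0,-5],20],[[-1.3,-1.9,0],[0,0,-10],20],[[-2.3,-2.7,0],[0,0,-15],20],[[-3.4,-3.4,0],[0,0,-21],20],[[-4.5,-3.9,0],[0,0,-26],20],[[-5.7,-4.3,0],[0,0,-31],20],[[-6.9,-4.5,0],[0,0,-36],20],[[-6.9,-4.5,0],[0,0,-36],20]]'; python3 - <<'E'
from go import *
show(); snap('wrist','wrist4'); snap('top','top4'); snap('scene','scene4'); crop('scene4',330,100,460,230,6);crop('top4',165,100,315,240,5)
E
```

```text
time_s: 5.95
ee_pos: [0.691, 0.0274, 0.1766]
tool_rot: [-1.366, 2.827, -0.002]
contact_force: [-0.8, 0.6, -0.3]
opening: 0.0173
t 5.95 pos [0.691  0.0274 0.1766] yawY 141.6 z [ 0.002 -0.    -1.   ] q [-0.13  0.68  0.97  0.    1.49 -2.6 ] F [-0.8  0.6 -0.3] op 0.0173
cupboard frame TCP mm -182.6 -109.9
```

View pics/wrist4.png

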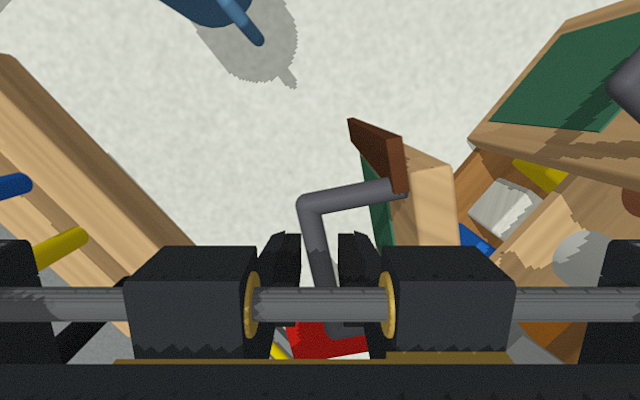

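View pics/scene4_c330_100.png

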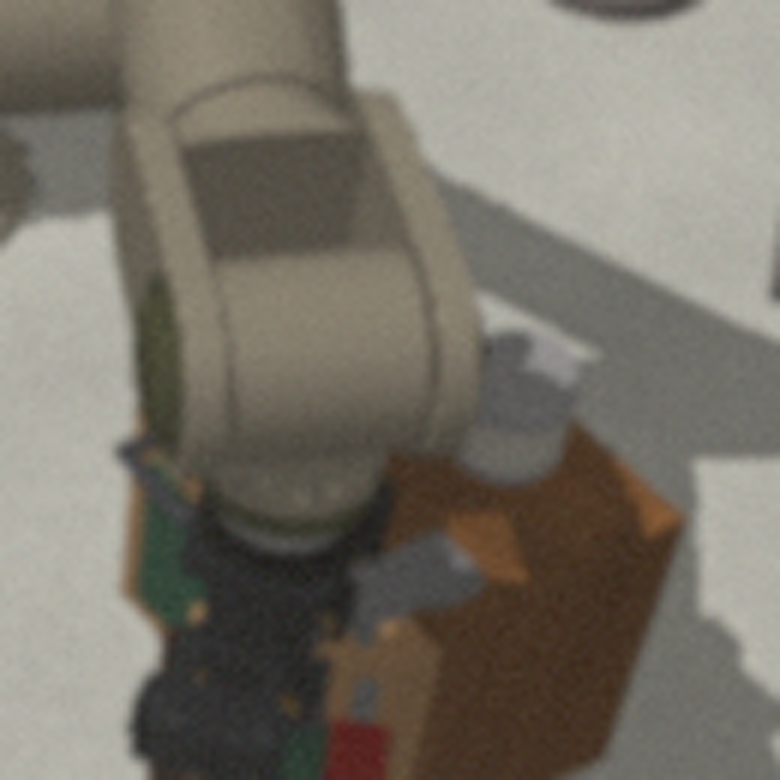

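View pics/top4_c165_100.png

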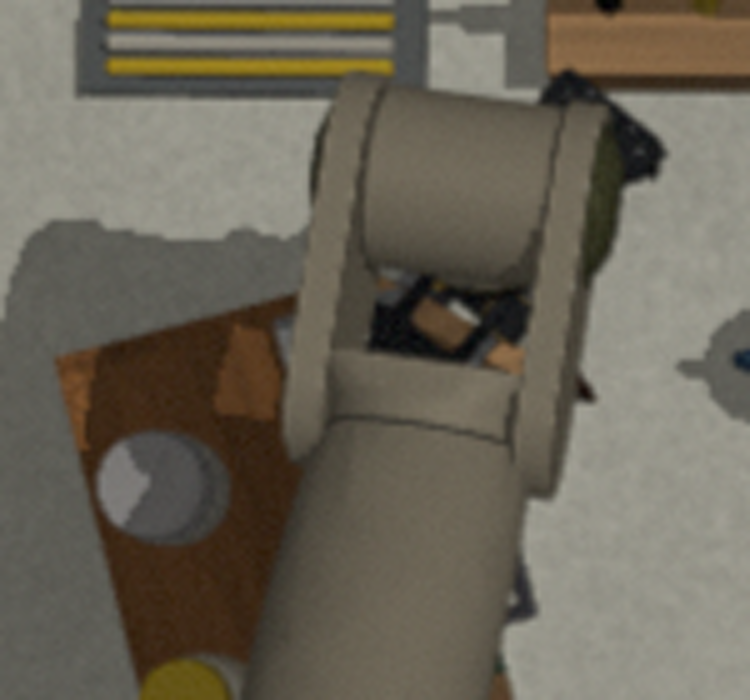

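```bash
python3 -m creep '[[[0,0,0],[0,0,0],30],[[0,0,-4],[0,0,0],30],[[0,0,-9],[0,0,0],30],[[0,0,-9],[0,0,8],0],[[0,0,-9],[0,0,16],0],[[0,0,-9],[0,0,24],0],[[0,0,-9],[0,0,32],0],[[0,0,-9],[0,0,36],0]]'; python3 - <<'E'
from go import *
show(); snap('wrist','wrist5')
rel(W((-133,-39,266)),105.5)
E
```

```text
time_s: 6.9
ee_pos: [0.6893, 0.0275, 0.2662]
tool_rot: [-0.415, 3.114, -0.0]
contact_force: [0.5, 0.4, 0.1]
opening: 0.0002
t 6.9 pos [0.6893 0.0275 0.2662] yawY 105.2 z [ 0. -0. -1.] q [-0.13  0.64  0.81 -0.    1.7  -1.97] F [0.5 0.4 0.1] op 0.0002
cupboard frame TCP mm -182.1 -108.3
shift [6.97 4.85 0.01] turn [-0.   0.  -0.4] | 8.5
```

View pics/wrist5.png

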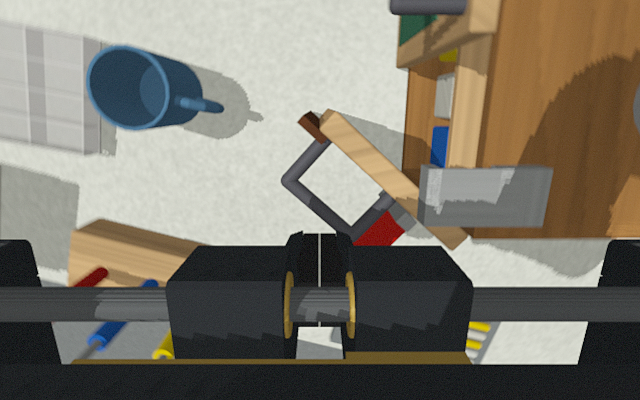

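```bash
python3 -m creep '[[[7,4.8,0],[0,0,0],0],[[7,4.8,0],[0,0,0],0],[[7,4.8,0],[0,0,0],0]]'; python3 - <<'E'
from go import *
c=load('wrist5')
def cf(w):
    P=w[:2]-p[:2];a,s=np.cos(p[2]),np.sin(p[2]);return (1000*np.array([a*P[0]+s*P[1],-s*P[0]+a*P[1]])).round(1)
q=cf(ray(c,(337,110),.196)); print(q, np.degrees(np.arctan2(-(q[0]+80),q[1]+125)))
show(); snap('wrist','wrist6'); rel(W((-133,-39,171)),105.5)
E
```

```text
time_s: 7.25
ee_pos: [0.6058, 0.0566, 0.2668]
tool_rot: [0.428, -3.111, -0.001]
contact_force: [0.2, 0.4, 0.4]
opening: 0.0003
[-170.8  -43.3] 48.019760762776436
t 7.25 pos [0.6058 0.0566 0.2668] yawY 105.7 z [-0.001  0.    -1.   ] q [-0.1   0.48  1.09  0.    1.58 -1.95] F [0.2 0.4 0.4] op 0.0003
cupboard frame TCP mm -131.7 -35.7
shift [-0.15  0.01  9.6 ] turn [-0.   0.   0.1] | 9.6
```

View pics/wrist6.png

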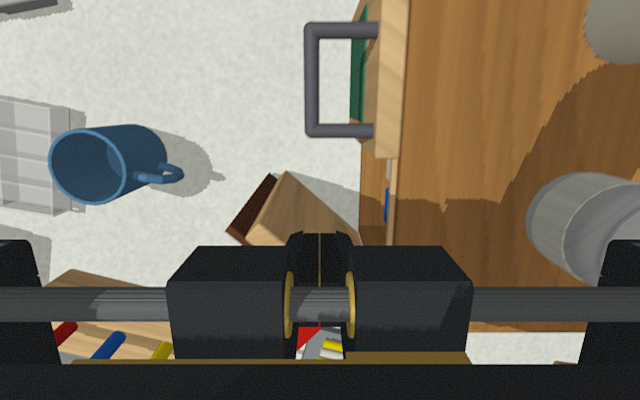

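```bash
python3 -m creep '[[[-0.1,0,4],[0,0,0],0],[[-0.1,0,8],[0,0,0],0],[[-0.1,0,9.6],[0,0,0],0],[[-0.1,0,9.6],[0,0,0],0]]'; python3 - <<'E'
from go import *
show()
for th in [48,56,64,72,80,88,96,104]:
    a=np.radians(th);d=95;n=np.array([np.cos(a),np.sin(a)]);off=17.5*abs(n[0])+9*abs(n[1])
    q=np.array([-80,-125])+d*np.array([-np.sin(a),np.cos(a)])+off*n
    print(th,q.round(0));rel(W((*q,171)),105.5)
E
```

```text
time_s: 7.7
ee_pos: [0.6101, 0.0548, 0.1673]
tool_rot: [0.424, -3.109, -0.001]
contact_force: [0.2, 0.4, 0.6]
opening: 0.0005
t 7.7 pos [0.6101 0.0548 0.1673] yawY 105.5 z [-0.004  0.    -1.   ] q [-0.1   0.56  1.24 -0.    1.35 -1.94] F [0.2 0.4 0.6] op 0.0005
cupboard frame TCP mm -134.5 -39.4
48 [-138.  -48.]
shift [-0.84 -0.38 -0.37] turn [ 0.1 -0.2  0. ] | 1.0
56 [-149.  -58.]
shift [-1.82 -1.46 -0.38] turn [ 0.1 -0.2  0. ] | 2.4
64 [-158.  -69.]
shift [-2.98 -2.4  -0.39] turn [ 0.1 -0.2  0. ] | 3.8
72 [-166.  -82.]
shift [-4.3  -3.15 -0.39] turn [ 0.1 -0.2  0. ] | 5.3
80 [-171.  -97.]
shift [-5.74 -3.7  -0.4 ] turn [ 0.1 -0.2  0. ] | 6.8
88 [-175. -112.]
shift [-7.27 -4.01 -0.41] turn [ 0.1 -0.2  0. ] | 8.3
96 [-176. -124.]
shift [-8.48 -4.11 -0.41] turn [ 0.1 -0.2  0. ] | 9.4
104 [-175. -135.]
shift [-9.6  -4.08 -0.41] turn [ 0.1 -0.2  0. ] | 10.4
```

```bash
python3 -m creep '[[[-0.8,-0.4,-0.4],[0,0,0],0],[[-1.8,-1.5,-0.4],[0,0,0],0],[[-3.0,-2.4,-0.4],[0,0,0],0],[[-4.3,-3.2,-0.4],[0,0,0],0],[[-5.7,-3.7,-0.4],[0,0,0],0],[[-7.3,-4.0,-0.4],[0,0,0],0],[[-8.5,-4.1,-0.4],[0,0,0],0],[[-9.6,-4.1,-0.4],[0,0,0],0]]'; python3 -m creep '[[[0,0,0],[0,0,0],0],[[2,0,0],[0,0,0],0],[[2,0,-5],[0,0,0],0],[[2,0,-10],[0,0,0],0],[[2,0,-10],[0,0,0],0]]';python3 - <<'E'
from go import *
show(); snap('wrist','wrist7')
E
```

```text
time_s: 8.5
ee_pos: [0.7149, 0.0411, 0.1752]
tool_rot: [-0.424, 3.111, -0.001]
contact_force: [-3.2, 0.8, -0.6]
opening: 0.0006
time_s: 9.0
ee_pos: [0.6957, 0.0356, 0.2832]
tool_rot: [-0.422, 3.098, -0.006]
contact_force: [0.4, 0.7, 0.5]
opening: 0.0002
t 9.0 pos [0.6957 0.0356 0.2832] yawY 105.5 z [ 0.016 -0.002 -1.   ] q [-0.12  0.64  0.76 -0.    1.73 -1.96] F [0.4 0.7 0.5] op 0.0002
cupboard frame TCP mm -175.9 -116.7
```

View pics/wrist7.png

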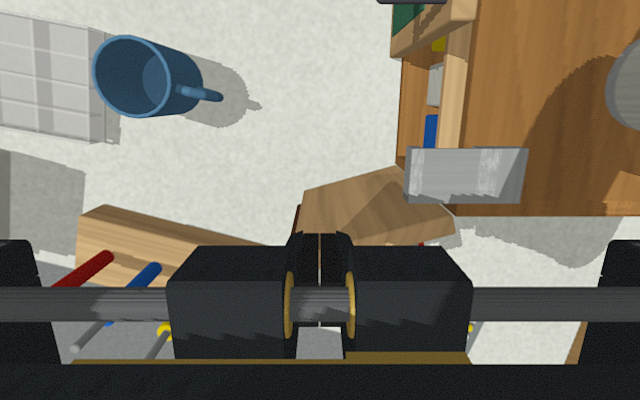

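```bash
python3 - <<'E'
from go import *
rel(W((-137,48,255)),105.5)
E
python3 -m creep '[[[16.6,3.6,0],[0,0,0],30],[[16.6,3.6,0],[0,0,0],30],[[16.6,3.6,2],[0,0,0],30],[[16.6,3.6,2.8],[0,0,0],30],[[16.6,3.6,2.8],[0,0,0],30],[[16.6,3.6,2.8],[0,0,0],30]]'; python3 - <<'E'
from go import *
show();rel(W((-137,48,176)),105.5); snap('wrist','wrist8'); snap('top','top8'); crop('top8',165,100,315,240,5)
E
```

```text
shift [16.44  3.87  2.24] turn [-0.2  0.5  0. ] | 17.0
time_s: 9.65
ee_pos: [0.5254, 0.0261, 0.2461]
tool_rot: [-0.424, 3.112, -0.0]
contact_force: [-0.3, 0.1, 1.0]
opening: 0.0263
t 9.65 pos [0.5254 0.0261 0.2461] yawY 105.5 z [ 0.001 -0.    -1.   ] q [-0.18  0.34  1.37  0.    1.43 -2.02] F [-0.3  0.1  1. ] op 0.0263
cupboard frame TCP mm -139.4 49.9
shift [-0.19  0.25  7.01] turn [-0.  0.  0.] | 7.0
```

View pics/wrist8.png

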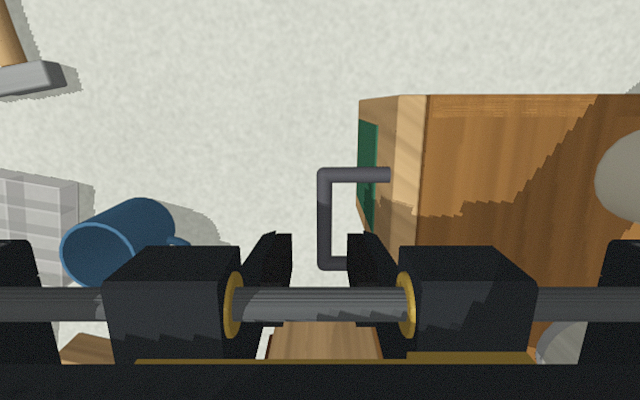

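View pics/top8_c165_100.png

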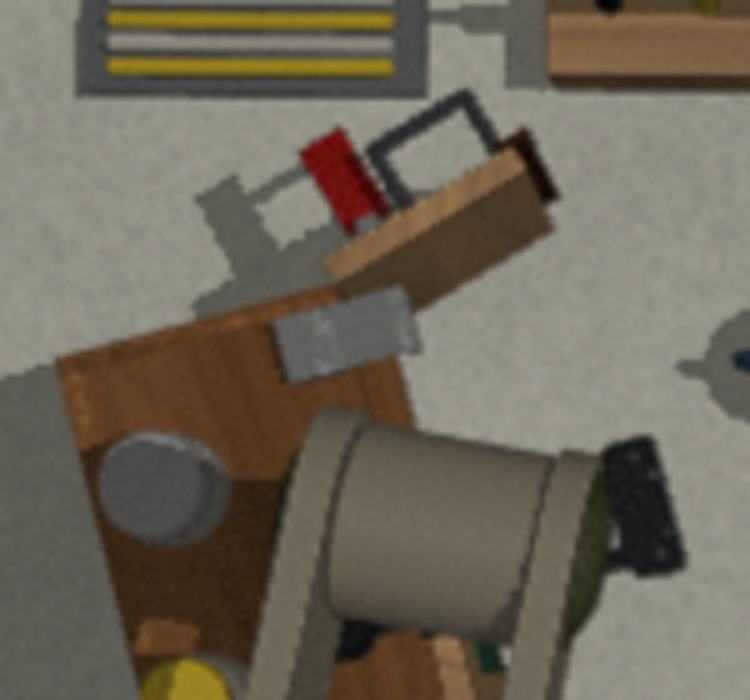

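```bash
python3 -m creep '[[[-0.2,0.2,0],[0,0,0],30],[[-0.2,0.2,0],[0,0,0],30],[[-0.2,0.2,4],[0,0,0],30],[[-0.2,0.2,6],[0,0,0],30],[[-0.2,0.2,7],[0,0,0],30],[[-0.2,0.2,7],[0,0,0],20],[[-0.2,0.2,7],[0,0,0],20]]'; python3 - <<'E'
from go import *
show(); snap('wrist','wrist9')
h=np.array([-80,125.]);v=np.array([-137,48.])-h
for th in range(0,57,7):
    a=-np.radians(th);q=h+np.array([[np.cos(a),-np.sin(a)],[np.sin(a),np.cos(a)]])@v
    print(th);rel(W((*q,176)),105.5-th)
E
```

```text
time_s: 10.45
ee_pos: [0.527, 0.0287, 0.1767]
tool_rot: [-0.424, 3.111, -0.001]
contact_force: [-0.2, -0.7, 0.5]
opening: 0.0176
t 10.45 pos [0.527  0.0287 0.1767] yawY 105.5 z [ 0.002 -0.    -1.   ] q [-0.17  0.41  1.48 -0.    1.25 -2.01] F [-0.2 -0.7  0.5] op 0.0176
cupboard frame TCP mm -137.3 47.7
0
shift [0.03 0.04 0.09] turn [-0.1  0.1  0. ] | 0.1
7
shift [ 0.78 -0.86  0.09] turn [-0.   0.1  7. ] | 1.2
14
shift [ 1.64 -1.66  0.09] turn [-0.   0.1 14. ] | 2.3
21
shift [ 2.58 -2.35  0.09] turn [-0.   0.1 21. ] | 3.5
28
shift [ 3.6  -2.91  0.09] turn [-0.   0.1 28. ] | 4.6
35
shift [ 4.69 -3.35  0.08] turn [-0.   0.1 35. ] | 5.8
42
shift [ 5.82 -3.65  0.08] turn [-0.   0.1 42. ] | 6.9
49
shift [ 6.98 -3.82  0.08] turn [-0.   0.1 49. ] | 8.0
56
shift [ 8.15 -3.84  0.08] turn [ 0.   0.1 56. ] | 9.0
```

View pics/wrist9.png

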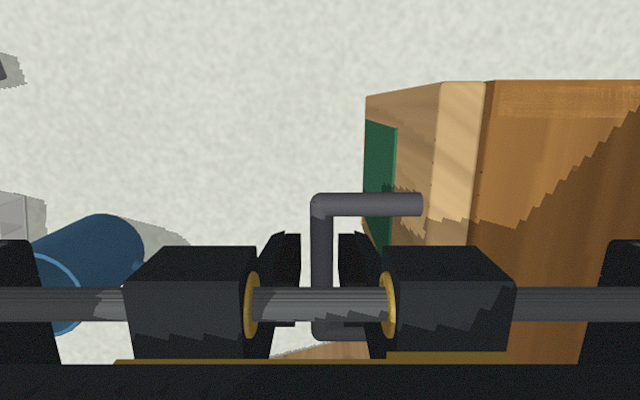

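```bash
python3 -m creep '[[[0.8,-0.9,0],[0,0,7],20],[[1.6,-1.7,0],[0,0,14],20],[[2.6,-2.4,0],[0,0,21],20],[[3.6,-2.9,0],[0,0,28],20],[[4.7,-3.4,0],[0,0,35],20],[[5.8,-3.7,0],[0,0,42],20],[[7.0,-3.8,0],[0,0,49],20],[[8.1,-3.8,0],[0,0,56],20]]'; python3 - <<'E'
from go import *
show(); snap('wrist','wrist10')
h=np.array([-80,125.]);v=np.array([-137,48.])-h
for th in range(56,106,7):
    a=-np.radians(th);q=h+np.array([[np.cos(a),-np.sin(a)],[np.sin(a),np.cos(a)]])@v
    print(th);rel(W((*q,176)),105.5-th)
E
```

```text
time_s: 11.3
ee_pos: [0.4587, -0.0297, 0.1769]
tool_rot: [1.093, 2.942, 0.001]
contact_force: [1.0, 1.3, -0.7]
opening: 0.0176
t 11.3 pos [ 0.4587 -0.0297  0.1769] yawY 49.2 z [ 0.003 -0.    -1.   ] q [-0.32  0.3   1.66  0.    1.18 -1.18] F [ 1.   1.3 -0.7] op 0.0176
cupboard frame TCP mm -175.4 129.2
56
shift [-0.13  0.07  0.08] turn [ 0.   0.1 -0.6] | 0.2
63
shift [ 0.61 -0.83  0.08] turn [0.  0.1 6.4] | 1.0
70
shift [ 1.46 -1.64  0.08] turn [ 0.   0.1 13.4] | 2.2
77
shift [ 2.4  -2.34  0.08] turn [ 0.   0.1 20.4] | 3.4
84
shift [ 3.41 -2.92  0.08] turn [ 0.   0.1 27.4] | 4.5
91
shift [ 4.49 -3.37  0.08] turn [ 0.1  0.1 34.4] | 5.6
98
shift [ 5.62 -3.68  0.08] turn [ 0.1  0.1 41.4] | 6.7
105
shift [ 6.78 -3.86  0.07] turn [ 0.1  0.1 48.4] | 7.8
```

View pics/wrist10.png

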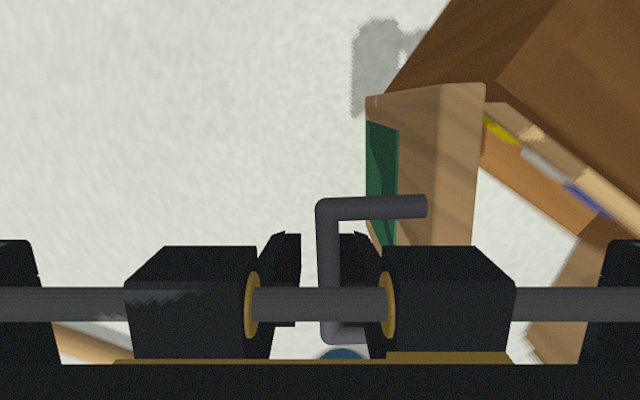

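Going well, and the bar is still caged. I'll carry on to about 107°.

```bash
python3 -m creep '[[[0.6,-0.8,0],[0,0,7],20],[[1.5,-1.6,0],[0,0,13],20],[[2.4,-2.3,0],[0,0,20],20],[[3.4,-2.9,0],[0,0,27],20],[[4.5,-3.4,0],[0,0,34],20],[[5.6,-3.7,0],[0,0,41],20],[[6.8,-3.9,0],[0,0,48],20],[[7.1,-3.9,0],[0,0,50],20]]'; python3 -m creep '[[[0,0,0],[0,0,0],20],[[0,0,0],[0,0,0],30],[[0,0,-4],[0,0,0],30],[[0,0,-9],[0,0,0],30],[[0,0,-14],[0,0,0],30],[[0,0,-14],[0,0,0],30]]'; python3 - <<'E'
from go import *
show(); snap('wrist','wrist11'); snap('top','top11'); crop('top11',165,100,315,280,4); snap('scene','scene11'); crop('scene11',320,100,460,260,5)
E
```

```text
time_s: 12.15
ee_pos: [0.3792, -0.0127, 0.1768]
tool_rot: [2.23, 2.209, 0.002]
contact_force: [0.3, -1.2, -0.3]
opening: 0.0177
time_s: 12.75
ee_pos: [0.381, -0.0137, 0.3215]
tool_rot: [2.221, 2.207, 0.008]
contact_force: [0.4, -0.6, -0.9]
opening: 0.0265
t 12.75 pos [ 0.381  -0.0137  0.3215] yawY -0.4 z [ 0.011 -0.004 -1.   ] q [-0.35  0.02  1.56  0.    1.55 -0.34] F [ 0.4 -0.6 -0.9] op 0.0265
cupboard frame TCP mm -139.1 199.8
```

View pics/wrist11.png

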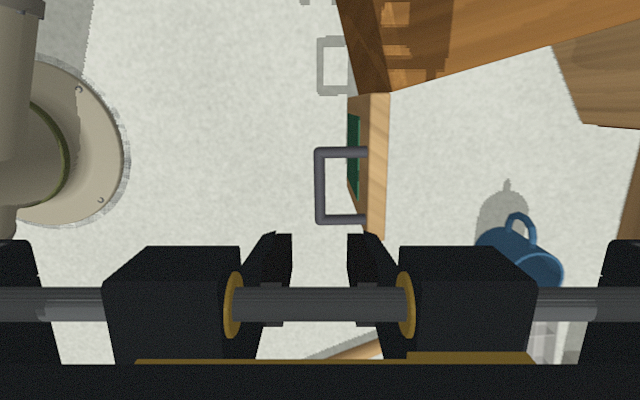

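View pics/top11_c165_100.png

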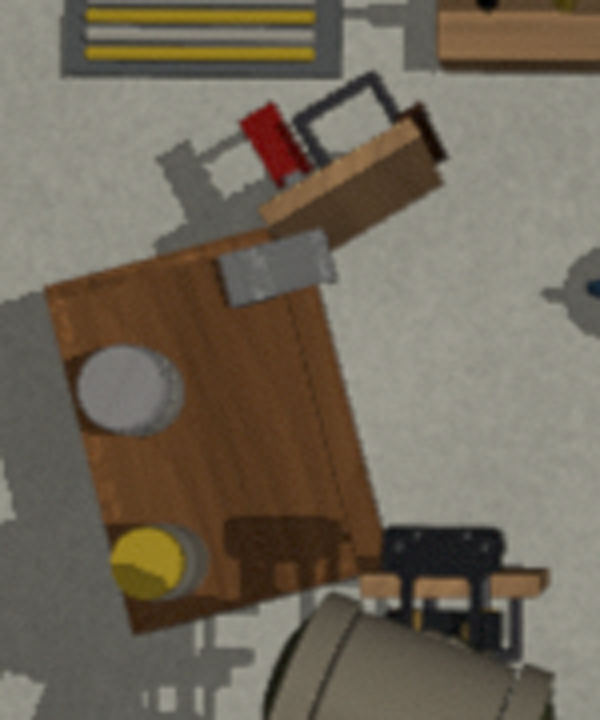

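View pics/scene11_c320_100.png

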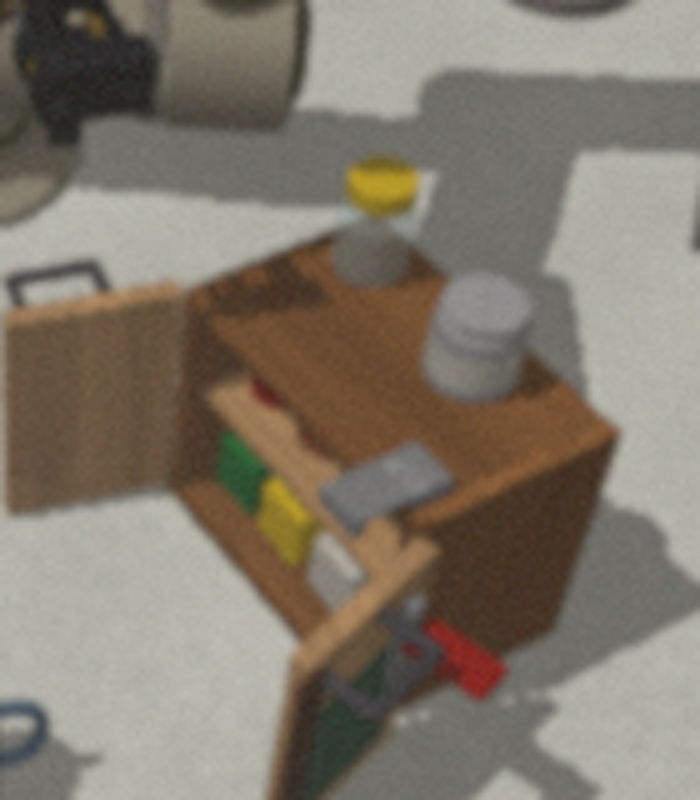

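```bash
python3 - <<'E'
from h import *
a=load('top0')['img'].astype(int);b=load('top11')['img'].astype(int)
d=np.abs(a-b).max(2)>60
for n,(x0,y0,x1,y1) in dict(mug=(300,150,352,190),org=(354,135,425,188),ham=(362,200,420,290),gun=(425,165,510,220),block=(428,232,470,292),jar=(190,230,216,252),tin=(183,185,212,212)).items(): print(n,d[y0:y1,x0:x1].sum())
print(manip.close_job())
E
```

```text
mug 0
org 0
ham 0
gun 0
block 0
jar 0
tin 0
the job is handed in; nothing more can be done
None
```

The cupboard is open and the job is handed in, with both doors standing wide open and the bolt still drawn. I pushed the red bolt down about 25 mm. Next I pulled the bolted door ajar by its handle and pushed it fully open from its inner face. Then I swung the other door open by its handle.

- **Doors:** in the last top view the bolted door stands at about 106° and the other door at about 105°.
- **Bolt:** the wrist picture taken after the push put the paddle about 25 mm down. It also looks low in the last scene picture, but I did not measure it again there.
- **Other objects:** a comparison of the first and last top views showed no change at the jar, tin, mug, hammer, organiser, glue gun or block.
- **Forces and time:** every force reading I took was under about 4 N, and the job took about 13 s. The gripper was clear of everything when I handed in.

No check failed. The one disagreement was that the scene-camera points on the cupboard's front edges fitted my pose estimate 2–4 pixels worse than the top-camera points. The wrist camera later agreed with that estimate to within about 1–2 mm.

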